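# Wedge a shoe last tight in the cobbler's clamping frame

### The arm

A 7-joint arm with a two-finger parallel gripper is mounted at the origin on the work surface. World frame = base frame: x ahead of the robot, y to its left, z up, the work surface at z = 0. Lengths are in mm, angles in rad, forces in N, time in s.
With the tool pointing down it reaches from about 350 to 900 mm from the base axis. Payload 7.2 kg.
Tool frame: the origin (TCP) lies on the centre line of the jaws, within the pads' length; the fingertips stand 17 mm ahead of it and the grasp point (between the pads) lies 2 mm behind it (r.tip_extent is the distance from the TCP to the fingertips, in mm); z points along the fingers, y is the line along which they close (so a half turn about z gives the same grasp; the last joint's range is limited). The gripper opens to 88 mm and grips with 3 to 60 N. Pads are 20 mm wide; open, the fingers measure 115 mm over their backs; the gripper's body (75 mm by 178 mm) begins 61 mm behind the grasp point.
Start: joints at [-1.175, 0.411, -0.013, 1.596, 0.006, 1.134, -0.082], TCP at [279.603, 558.973, 239.653] pointing down, gripper open.
Joint ranges: [-2.95, 2.95], [-0.29, 1.99], [-1.47, 1.44], [0.14, 2.54], [-1.03, 4.17], [0.13, 1.85], [-2.86, 2.86]. Speed limits (rad/s): [2.39, 2.39, 3.01, 3.01, 3.14, 3.14, 3.14].

### API

Orientations are given as a 3x3 rotation matrix whose columns are the frame's x, y, z axes.
In Python, from rig import r, get_image, calibration gives the robot as it stands.
- The arm moves only by the shell command python3 -m jog 'ROWS' [FORCE]. ROWS is text: rows parted by semicolons, each of 5 numbers parted by spaces: the opening, from 0 (shut) to 1 (fully open), then the shift along the tool's x, y, z in cm, then the turn about the tool's z in rad. In form: grip tx ty tz yaw; .... A call has 1 to 10 rows; each row shifts and turns the commanded pose from where the row before left it, along the tool's axes as they then stand; what a row does not reach is not made up. A row lasts 1/8 s, in which the tool goes at most 62.5 mm and 10.7 degrees, less where a joint would pass 70% of its speed; a pose out of reach is approached as far as the arm can. A call is refused whole if a number of a shift passes 6.25 or a number of a turn 0.188, either way. A call with a gripper value outside its range is refused whole. The fingers move at their own pace and stop on an object; FORCE is the grip in N (left out, the last holds). Time passes only in rows, so rows that do not move let the fingers close. It gives the time, the measured TCP pose, the force, the opening and the grip force at its end, in the units of the state.
- r.get_obs(): the state, without advancing time (a new reading comes with each control period).
- get_image(name): name is "side" or "top"; returns the picture (400x640x3 uint8, red, green, blue); there is no depth.
- calibration(name): a dict with "vfov" (degrees; the focal length in pixels is half the picture's height over the tangent of half this angle, whatever the lens; pixels are square), "cx", "cy" (the principal point, pixels), "k1" (the pictures are not rectified: a ray, as slopes to the right and down, at radius r is drawn at 1 + k1 r^2 times it, then the intrinsics apply), "pose" (4x4, takes a point from camera to world coordinates). Camera axes: x right, y down, z forward; pixel columns grow to the right and rows downward; lengths in mm; the calibration is good to about 2 mm. A picture is of the moment at which its call begins. calibration takes no time and is no camera call.
- r.hand_in(): hands the job in; it is judged then, once.
The state is a dict: "time_s": time; "qpos": joint angles; "joint_velocities": joint speeds; "joint_torque": joint torques, N m; "position": TCP position; "eef_rot": TCP orientation; "force": force on the tool from outside, world axes, zero at the start; "torque": the same for the moment, N m; "width": finger opening in mm; "gripper_force": force on a finger pad.
Only numpy, scipy, OpenCV 4.12 (cv2) and the standard library are available. Lean on these libraries where they do the work, as an engineer would, in place of code of your own. Each camera call takes 0.05 s, during which the arm holds its last target. There are 200 camera calls.

### The job

Lock the green shoe last in the clamping frame: take the light wood wedge from the bench and, thin end first, drive it along the frame's base into the gap between the dark head block and the red sliding jaw, from the side of the gap nearer the robot. Drive it until the jaw has pushed the last hard up against the rubber-faced stop at the frame's other end and nothing is loose any more, then let go and leave the wedge stuck in place, lying flat on the base.

Things in the scene. Friction and masses are not known exactly. Their poses are not given: they have to be found in the camera images.
- wedge: Pale wood wedge, the only tapered thing, 160 long (x), 34 high, lying flat on the bench, 100 g. Origin: centre of underside. Rear 40 mm (x -80 to -40) is a parallel grip end, y -15.6 to 16; then it tapers to a thin end 10 thick at x = +80. Side y = +16 is flat all along; the other slopes from y = -15.6 (x = -40) to +6 (x = 80). Dark paddle, rubber block, jar, hammer: bystanders.
- frame: Fixed clamping frame; origin: underside centre of its plywood base, 120 (x) x 365 (y) x 12 thick. x points away from the robot (+-10 deg): drive along it. Dark head block x +-30, y 140 to 180, top z 54, flat face at y = 140. Stop at the -y end, rubber face y = -142, top z 72. Rails x +-54, y -142 to 62, top z 26. When tight, wedge origin at about x -5 to +10, y 124, z 12, flat side on head block.
- last: Green plastic shoe last, 225 long, 80 wide, 36 high at the toe, 87 at the heel, 0.25 to 0.45 kg, loose on the frame's base between stop and jaw, toe (+y) to the jaw, a few mm of play. Its y is along the frame's y. Origin: centre of underside. Tight against the stop it lies at y = -29.5 of the frame or 1 to 2 mm beyond, the stop's rubber face being springy (6 N/mm).
- jaw (a joint): Travel (m) of the red jaw (x +-30, top z 55 of the frame) towards the last, along the frame's -y; stays put. Gap jaw to head block: 15 mm + travel at x = 0; jaw face slopes like the wedge, gap 5.4 mm wider at the robot's end, 5.4 narrower at the far end. Starts at 1 to 5 mm; at 8 mm the last meets the stop. Driving takes 5 to 12 N, then rises: press on to 20 N (jaw 9 to 10 mm); holds by friction.
Mind the look-alikes: they are no part of the job. Several things have the shape of the wedge; the one meant has the colours described above.

How it is judged:
By the outcome, as a careful person would: the job done as asked, in the order asked, and still so for the second after the job is handed in, with the robot touching nothing.
It also fails if it takes over 37 s, if anything falls off the work surface, if the arm or the gripper's body presses on something with over 40 N, if the wrist force passes 120 N, or if a joint passes its speed limit or range.

## Working session

There is one attempt and no reset: what is moved stays moved. The work goes in short steps, Python scripts to look and compute and a shell command to move; the robot and the scene stay as the last step left them, time stands still between calls to the robot, and variables do not carry over. Pictures are saved under pics/ and viewed, at most 13 in all, crops included, and the job is handed in when it is done.

```bash
mkdir -p pics; ls; python3 - <<'E'
from rig import r,get_image,calibration
import cv2,numpy as np
for n in("top","side"):
    cv2.imwrite(f"pics/{n}0.png",get_image(n)[:,:,::-1]); print(n,calibration(n))
o=r.get_obs();print(o['time_s'],o['position'],o['eef_rot'],o['force'],o['width'])
E
```

```text
pics
top {'vfov': 44.33148886457988, 'cx': 320.52864225634886, 'cy': 207.26620865141618, 'k1': 0.007063477707704219, 'pose': array([[ 1.71923476e-02, -9.87498895e-01,  1.56685534e-01,
         2.88664056e+02],
       [-9.99773924e-01, -1.89394709e-02, -9.66423463e-03,
         9.32008133e+00],
       [ 1.25109621e-02, -1.56483960e-01, -9.87601259e-01,
         1.04016492e+03],
       [ 0.00000000e+00,  0.00000000e+00,  0.00000000e+00,
         1.00000000e+00]])}
side {'vfov': 44.77888919951652, 'cx': 320.8901876322644, 'cy': 200.33396689506083, 'k1': -0.01952156210365873, 'pose': array([[ 9.76458342e-01, -1.70157797e-01,  1.32572358e-01,
         3.21856440e+02],
       [-2.15018762e-01, -7.18792869e-01,  6.61138219e-01,
        -7.67060592e+02],
       [-1.72057578e-02, -6.74079473e-01, -7.38458412e-01,
         9.00786875e+02],
       [ 0.00000000e+00,  0.00000000e+00,  0.00000000e+00,
         1.00000000e+00]])}
0.1 [279.41251955 558.58034558 238.8945424 ] [[-8.94398925e-01  4.47269795e-01 -5.41438541e-04]
 [ 4.47270107e-01  8.94397908e-01 -1.35399779e-03]
 [-1.21340818e-04 -1.45318345e-03 -9.99998937e-01]] [0.35716058 0.63342048 0.47767095] 88.05743046109616
```

View pics/top0.png

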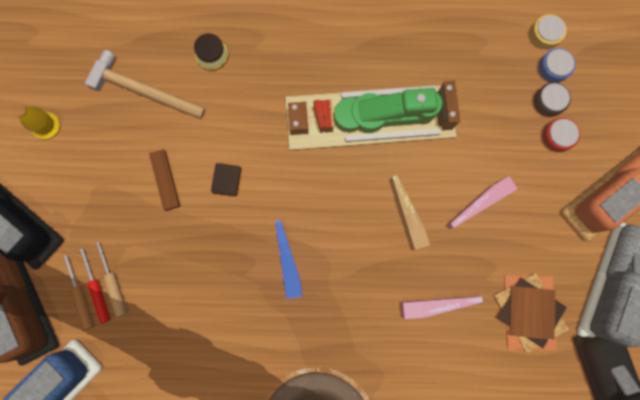

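View pics/side0.png

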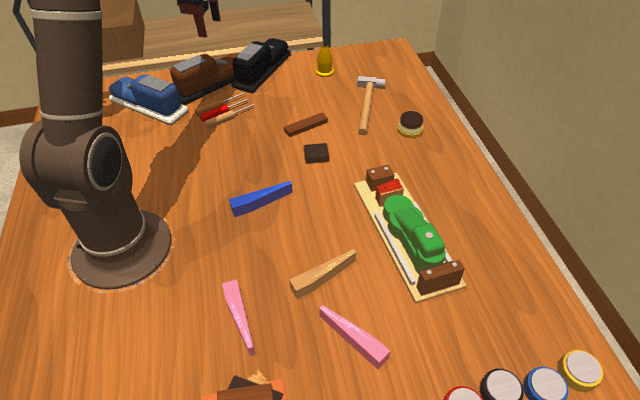

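```bash
cat > h.py <<'E'
from rig import r,get_image,calibration
import cv2,numpy as np
def cam(n):
    c=calibration(n);f=200/np.tan(np.radians(c['vfov']/2));P=np.array(c['pose']);return c,f,P
def ray(n,u,v):
    c,f,P=cam(n);d=np.array([(u-c['cx'])/f,(v-c['cy'])/f]);s=d.copy()
    for _ in range(10): s=d/(1+c['k1']*(s@s))
    return P[:3,3],P[:3,:3]@np.array([*s,1])
def onz(n,u,v,z):
    o,d=ray(n,u,v);return o+d*(z-o[2])/d[2]
def proj(n,X):
    c,f,P=cam(n);X=np.atleast_2d(X);q=(X-P[:3,3])@P[:3,:3];s=q[:,:2]/q[:,2:]
    s=s*(1+c['k1']*(s**2).sum(1,keepdims=True));return s*f+[c['cx'],c['cy']]
def tri(a,b):
    o1,d1=ray("top",*a);o2,d2=ray("side",*b)
    t=np.linalg.lstsq(np.c_[d1,-d2],o2-o1,rcond=None)[0];p,q=o1+t[0]*d1,o2+t[1]*d2
    return (p+q)/2,np.linalg.norm(p-q)
E
python3 - <<'E'
import cv2,numpy as np
t=cv2.imread('pics/top0.png');s=cv2.imread('pics/side0.png')
z=lambda i,x,y,w,h,k:cv2.resize(i[y:y+h,x:x+w],None,fx=k,fy=k,interpolation=cv2.INTER_CUBIC)
c=np.zeros((600,800,3),np.uint8)
c[:340,:800]=z(t,275,75,200,85,4)
c[350:350+250,:400]=z(s,280,240,80,50,5)
b=z(t,385,170,50,90,5);b=cv2.rotate(b,cv2.ROTATE_90_CLOCKWISE);c[350:600,350:350]=0
c[350:600,350+0:800]=b[:250,:450]
c[350:600,:350]=z(s,285,242,70,50,5)
cv2.imwrite('pics/m1.png',c)
c=z(s,345,160,130,145,4);cv2.imwrite('pics/m2.png',c)
E
```

```text
(no output)
```

View pics/m1.png

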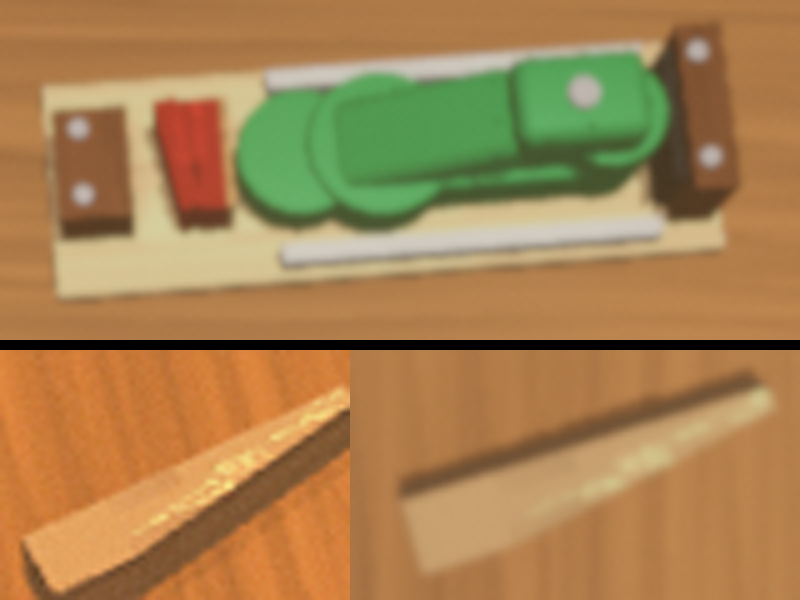

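View pics/m2.png

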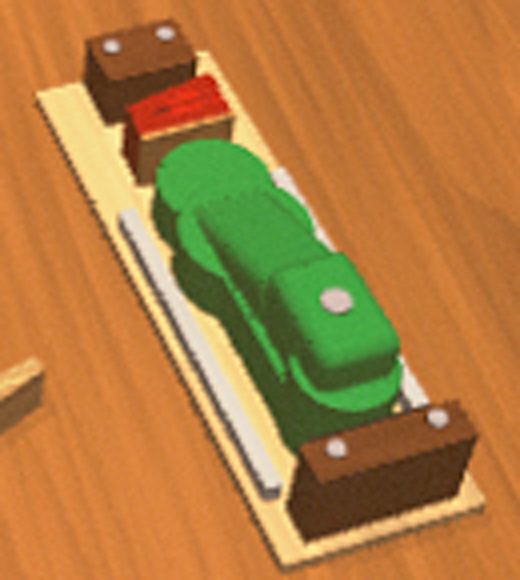

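```bash
cat > fit.py <<'E'
from h import *
from scipy.optimize import least_squares
def W(p,M):
    c,s=np.cos(p[2]),np.sin(p[2]);M=np.asarray(M,float)
    return np.c_[p[0]+c*M[:,0]-s*M[:,1],p[1]+s*M[:,0]+c*M[:,1],p[3]+M[:,2]]
def fit(T,S,p0):
    T,S=np.array(T,float),np.array(S,float)
    f=lambda p:np.r_[(proj("top",W(p,T[:,2:]))-T[:,:2]).ravel(),(proj("side",W(p,S[:,2:]))-S[:,:2]).ravel()]
    q=least_squares(f,p0,loss='soft_l1');print(np.round(q.x,3),np.round(f(q.x).reshape(-1,2),1).tolist());return q.x
wt=lambda a,b,*m:(385+(b-350)/5,170+(800-a)/5,*m)
ws=lambda a,b,*m:(285+a/5,242+(b-350)/5,*m)
ft=lambda a,b,*m:(275+a/4,75+b/4,*m)
fs=lambda a,b,*m:(345+a/4,160+b/4,*m)
if __name__=="__main__":
    w=fit([wt(400,497,-80,16,34),wt(422,575,-80,-15.6,34),wt(765,386,80,16,34),wt(774,407,80,6,34)],
      [ws(22,542,-80,16,34),ws(60,594,-80,-15.6,34),fs(37,357,80,16,34),fs(44,370,80,6,34)],[380,-120,.2,0])
    f=fit([ft(42,86,60,182.5,12),ft(57,293,-60,182.5,12),ft(724,243,-60,-182.5,12),ft(53,113,30,180,54),ft(125,108,30,140,54),ft(130,219,-30,140,54),ft(60,224,-30,180,54)],
      [fs(38,93,-60,182.5,12),fs(205,52,60,182.5,12),fs(280,562,-60,-182.5,6),fs(482,505,60,-182.5,6),fs(87,42,-30,180,54),fs(107,73,-30,140,54),fs(178,20,30,180,54),fs(194,62,30,140,54)],[510,-50,0,0])
    for n,fn,u,v in(("top",ft,172,0),):pass
    Ri=lambda P:np.array([[np.cos(f[2]),np.sin(f[2])],[-np.sin(f[2]),np.cos(f[2])]])@(P[:2]-f[:2])
    for a,b in((157,103),(178,215),(222,100)):print('jaw',np.round(Ri(onz("top",*ft(a,b),55)),1))
    for a,b in((127,108),(140,137),(205,76)):print('jaw s',np.round(Ri(onz("side",*fs(a,b),55)),1))
E
python3 fit.py
```

```text
[ 445.274 -188.288  -18.553   -2.2  ] [[0.6, -0.3], [-0.4, -0.1], [-0.3, -0.5], [0.1, 0.0], [-0.0, -0.3], [-0.7, 0.4], [-0.5, 0.1], [0.2, 0.1]]
[ 6.54326e+02 -1.07138e+02  9.80000e-02 -2.48000e+00] [[0.1, 0.6], [0.2, 1.5], [0.5, 1.5], [-1.6, -0.2], [-0.7, -0.4], [0.2, -0.8], [-1.4, -0.6], [-0.6, 0.2], [0.7, -0.2], [0.4, 3.0], [1.0, 1.4], [-0.8, -0.9], [0.3, 2.1], [-1.4, -0.7], [1.0, -0.7]]
jaw [ 29.2 121.6]
jaw [-32.6 115.5]
jaw [28.3 87.4]
jaw s [-29.2 112.2]
jaw s [-31.1  87.5]
jaw s [ 26.3 121.9]
```

```bash
python3 -m jog '1 0 0 0 .183;1 0 0 0 .183;1 0 0 0 .183;1 0 0 0 .183;1 0 0 0 .183;1 0 0 0 .183;1 0 0 0 .183;1 0 0 0 .183;1 0 0 0 .183;1 0 0 0 .183'; python3 -m jog '1 0 0 0 .183;1 0 0 0 .183;1 0 0 0 .183;1 0 6 0 0;1 0 6 0 0;1 0 6 0 0;1 0 6 0 0;1 0 6 0 0;1 0 6 0 0;1 0 6 0 0'; sed -i 's/ft(57,293,-60,182.5,12),ft(724,243,-60,-182.5,12)/ft(57,298,-60,182.5,0),ft(724,248,-60,-182.5,0)/;s/fs(280,562,-60,-182.5,6),fs(482,505,60,-182.5,6)/fs(281,568,-60,-182.5,0),fs(484,508,60,-182.5,0)/' fit.py; python3 fit.py
```

```text
time_s: 1.35
position: [279.4, 558.7, 239.2]
eef_rot: [[0.666, 0.746, -0.0], [0.746, -0.666, -0.001], [-0.001, 0.0, -1.0]]
force: [-0.1, -0.1, 1.0]
width: 87.9
gripper_force: 0.0
time_s: 2.6
position: [403.4, 155.7, 239.7]
eef_rot: [[0.956, 0.295, 0.0], [0.295, -0.956, 0.001], [0.0, -0.001, -1.0]]
force: [1.7, 0.2, 0.4]
width: 88.4
gripper_force: 0.0
[ 445.274 -188.288  -18.553   -2.2  ] [[0.6, -0.3], [-0.4, -0.1], [-0.3, -0.5], [0.1, 0.0], [-0.0, -0.3], [-0.7, 0.4], [-0.5, 0.1], [0.2, 0.1]]
[ 6.54615e+02 -1.07784e+02  1.02000e-01 -1.08700e+00] [[0.3, 0.6], [0.9, 1.8], [-0.5, 1.2], [-1.4, -0.3], [-0.4, -0.5], [0.6, -0.9], [-1.0, -0.6], [-0.7, 0.1], [0.6, -0.5], [0.5, 2.9], [0.5, 1.9], [-0.8, -1.0], [0.3, 2.0], [-1.5, -1.0], [1.0, -1.0]]
jaw [ 29.5 122.2]
jaw [-32.3 116.4]
jaw [28.4 88. ]
jaw s [-28.9 113. ]
jaw s [-30.9  88.3]
jaw s [ 26.6 122.4]
```

```bash
python3 -m jog '1 -2.02 5.69 0 0;1 -2.02 5.69 0 0;1 -2.02 5.69 0 0;1 -2.02 5.69 0 0;1 -2.02 5.69 0 0;1 -2.02 5.69 0 0;1 0 0 5.5 0;1 0 0 5.5 0;1 0 0 5.5 0;1 0 0 0 0'; python3 - <<'E'
from h import *
a=get_image("side")[200:340,220:420];cv2.imwrite("pics/g1.png",cv2.resize(a[:,:,::-1],None,fx=4,fy=4)); print(r.get_obs()['position'])
E
```

```text
time_s: 3.85
position: [384.9, -203.7, 72.1]
eef_rot: [[0.956, 0.292, -0.008], [0.293, -0.956, 0.001], [-0.007, -0.003, -1.0]]
force: [-0.1, -0.4, 0.5]
width: 87.8
gripper_force: 0.0
[ 386.5276424  -204.54975543   74.31931113]
```

View pics/g1.png

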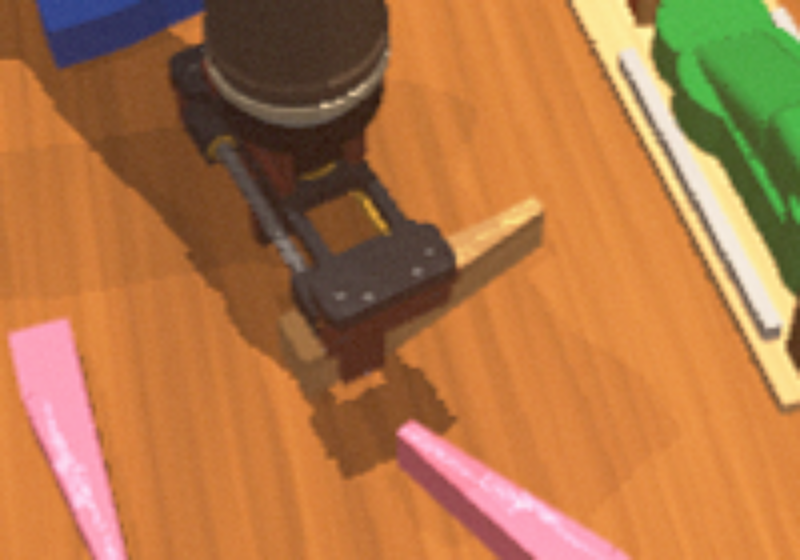

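The open fingers straddle the wedge's grip end (rear at about (300,340) in the crop). Next: go down and close.

```bash
python3 -m jog '1 0.1 0 2.6 0;1 0 0 2.6 0;1 0 0 0 0;.3 0 0 0 0;.2 0 0 0 0;.2 0 0 0 0;.2 0 0 0 0;.2 0 0 0 0' 50
```

```text
time_s: 4.9
position: [388.9, -203.7, 22.7]
eef_rot: [[0.956, 0.294, -0.0], [0.294, -0.956, 0.0], [-0.0, -0.0, -1.0]]
force: [-0.1, -0.0, 0.5]
width: 41.3
gripper_force: 0.0
```

```bash
python3 -m jog '.2 0 0 0 0;.2 0 0 0 0;.1 0 0 0 0;.1 0 0 0 0;.1 0 0 -3 0;.1 0 0 -5 .098;.1 0 0 0 .098;.1 0 0 0 0'; python3 - <<'E'
from h import *
a=get_image("side")[170:310,220:420];b=get_image("top")[160:270,370:470]
c=np.zeros((600,800,3),np.uint8);c[:420,:600]=cv2.resize(a,None,fx=3,fy=3,interpolation=2)
c[:]=0
A=cv2.resize(a[20:130,50:150],None,fx=4,fy=4,interpolation=2);B=cv2.resize(b,None,fx=4,fy=4,interpolation=2)
c[:440,:400]=A;c[:440,400:]=B
cv2.imwrite("pics/g2.png",c[:440,:,::-1])
E
```

```text
time_s: 5.9
position: [389.0, -203.3, 102.7]
eef_rot: [[0.995, 0.104, 0.0], [0.104, -0.995, 0.0], [0.0, -0.0, -1.0]]
force: [-0.0, 0.2, -1.9]
width: 31.5
gripper_force: 49.9
```

View pics/g2.png

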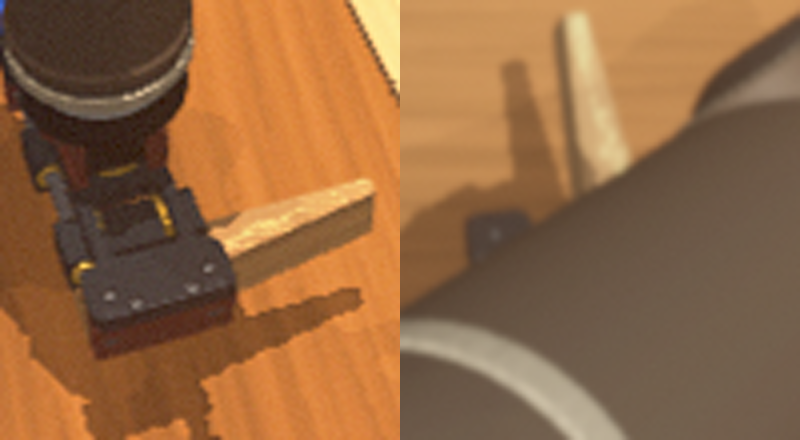

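```bash
python3 - <<'E'
from h import *
o=r.get_obs();R=np.array(o['eef_rot']);p=np.array(o['position']);print(p)
for a,b in(((411.25,163.75),(360.5,235)),((416.25,163.25),(363.75,237))):
    X,e=tri(a,b);print(X,e,'tool',R.T@(X-p))
F=np.array([654.6,-107.8]);y=.102;c,s=np.cos(y),np.sin(y)
for q in((-80,124),(-60,124),(-120,124),(-160,124)):print(q,F+[c*q[0]-s*q[1],s*q[0]+c*q[1]])
E
```

```text
[ 388.49607762 -203.39309437  102.20612791]
[ 523.38531727 -174.5609267   112.79829911] 2.7696531848015753 tool [137.1610322  -14.5050119  -10.72617505]
[ 525.72701415 -183.76106043  115.89017416] 0.9873691998570473 tool [138.51997046  -5.1111552  -13.82366425]
(-80, 124) [562.38971954   7.40965314]
(-60, 124) [582.28576971   9.44611762]
(-120, 124) [522.5976192    3.33672418]
(-160, 124) [482.80551885  -0.73620477]
```

```bash
python3 -m jog '.1 1.7 -4.75 0 0;.1 1.7 -4.75 0 0;.1 1.7 -4.75 0 0;.1 1.6 -4.75 0 0;.1 0 0 3.3 0;.1 0 0 3.3 0;.1 0 0 0 0;.1 0 0 0 0' ; python3 - <<'E'
from h import *
a=get_image("side")[140:250,300:430];b=get_image("top")[80:230,260:360]
A=cv2.resize(a,None,fx=4,fy=4,interpolation=2);B=cv2.resize(b,None,fx=4,fy=4,interpolation=2)
c=np.zeros((600,920,3),np.uint8);c[:440,:520]=A;c[:,520:]=B
cv2.imwrite("pics/g3.png",c[:,:800,::-1]);o=r.get_obs();print(o['position'],o['force'])
E
```

```text
time_s: 7.0
position: [436.1, -8.7, 37.1]
eef_rot: [[0.995, 0.102, -0.0], [0.102, -0.995, -0.0], [-0.0, 0.0, -1.0]]
force: [0.2, 0.3, -1.1]
width: 31.4
gripper_force: 49.9
[436.63792262  -8.28165213  37.54806295] [ 0.03329459  0.3599298  -1.33074763]
```

View pics/g3.png

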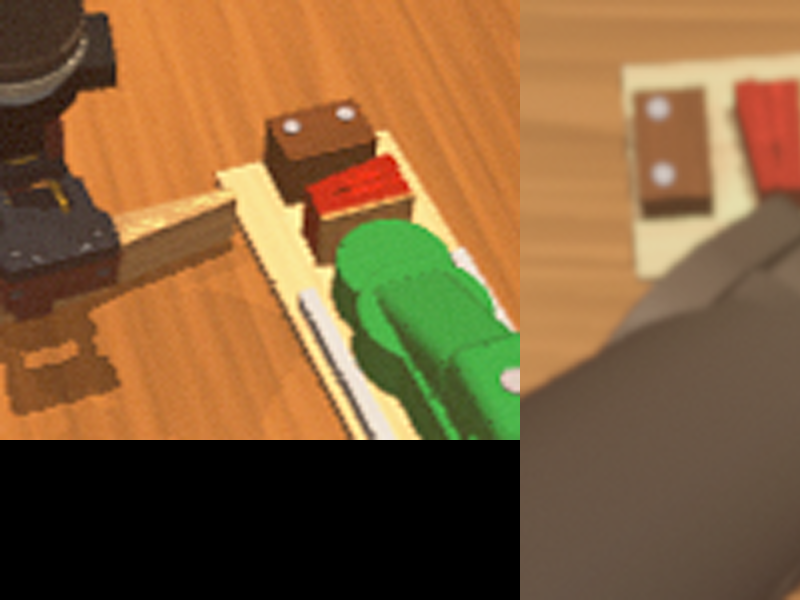

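```bash
python3 - <<'E'
from h import *
y=.102;R=np.array([[np.cos(y),np.sin(y)],[-np.sin(y),np.cos(y)]]);F=np.array([654.6,-107.8])
for nm,u,v,z in(("thin +y",355.5,186.5,48),("thin -y",359,190,48),("head -x-y",371.75,178.25,52),("head +x-y",393.5,175.5,52),("jaw -x+y",376.75,187,53),("jaw +x+y",396.3,179,53)):
    print(nm,np.round(R@(onz("side",u,v,z)[:2]-F),1))
p=np.array([436.6,-8.3]);print('kin thin',R@(p-F)+[138,0])
E
```

```text
thin +y [-74.1 137.6]
thin -y [-70.3 123.9]
head -x-y [-27.7 147.3]
head +x-y [ 26.8 138.5]
jaw -x+y [-28.1 114.7]
jaw +x+y [ 27.7 124.2]
kin thin [-68.73553608 121.18031243]
```

```bash
python3 -m jog '.1 1.5 0 0 0;.1 1.5 0 0 0;.1 1.5 0 0 0;.1 1 0 0 0;.1 0 0 0 0;.1 0 0 0 0'; python3 -m jog '.1 0 0 .1 0;.1 0 0 .1 0;.1 0 0 0 0;.1 0 0 0 0'
```

```text
time_s: 7.85
position: [490.2, -2.4, 36.4]
eef_rot: [[0.995, 0.102, -0.001], [0.102, -0.995, -0.0], [-0.001, -0.0, -1.0]]
force: [0.4, 0.0, -0.8]
width: 31.2
gripper_force: 49.9
time_s: 8.35
position: [490.7, -2.2, 34.7]
eef_rot: [[0.995, 0.103, -0.0], [0.103, -0.995, 0.0], [0.0, -0.0, -1.0]]
force: [0.3, 0.2, -1.1]
width: 31.3
gripper_force: 49.9
```

```bash
python3 -m jog '.1 0 0 .05 0;.1 0 0 .05 0;.1 0 0 0 0;.1 0 0 0 0'; python3 -m jog '.1 1 0 0 0;.1 1 0 0 0;.1 1 0 0 0;.1 .5 0 0 0;.1 0 0 0 0;.1 0 0 0 0'
```

```text
time_s: 8.85
position: [490.8, -2.4, 34.0]
eef_rot: [[0.995, 0.102, 0.0], [0.102, -0.995, 0.0], [0.0, -0.0, -1.0]]
force: [-3.7, -0.3, 6.0]
width: 31.3
gripper_force: 50.0
time_s: 9.6
position: [526.1, 1.1, 34.1]
eef_rot: [[0.995, 0.102, 0.001], [0.102, -0.995, -0.0], [0.001, 0.0, -1.0]]
force: [-1.6, -1.2, 5.3]
width: 31.3
gripper_force: 50.0
```

```bash
for i in 1 2 ; do python3 -m jog '.1 0 -.1 0 0;.1 0 0 0 0;.1 0 0 0 0' | egrep 'pos|force:'; done; python3 - <<'E'
from h import *
a=get_image("side")[150:240,330:430];cv2.imwrite("pics/g4.png",cv2.resize(a,None,fx=6,fy=6,interpolation=2)[:,:,::-1])
E
```

```text
position: [526.1, 1.5, 34.1]
force: [-1.6, -2.8, 6.1]
gripper_force: 50.0
position: [526.1, 2.5, 34.1]
force: [-0.8, -2.3, 5.8]
gripper_force: 50.0
```

View pics/g4.png

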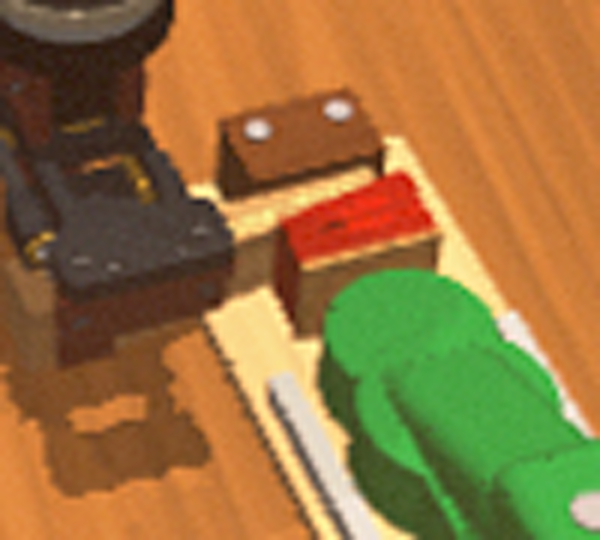

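The wedge is in the gap along the head block (about (290,200) in the crop). I'll close the remaining gap to the head face by feel.

```bash
for i in 1 2 3 4 5 6; do python3 -m jog '.1 0 -.07 0 0;.1 0 0 0 0' | egrep 'pos|force:' |head -2; done; python3 -c "
from h import *;print(r.get_obs()['torque'])"
```

```text
position: [526.1, 3.3, 34.1]
force: [-0.3, -2.7, 4.4]
position: [526.0, 3.7, 34.1]
force: [0.2, -4.0, 4.9]
position: [525.9, 3.9, 34.1]
force: [-1.0, -4.9, 5.1]
position: [525.9, 4.1, 34.1]
force: [0.2, -6.9, 3.3]
position: [525.9, 4.3, 34.1]
force: [1.5, -8.5, 3.4]
position: [525.8, 4.4, 34.1]
force: [2.2, -9.8, 3.3]
[-2.0114787  -0.27974659 -0.86027188]
```

```bash
python3 -m jog '.1 .5 .15 0 0;.1 .5 0 0 0;.1 .5 0 0 0;.1 .5 0 0 0;.1 0 0 0 0'|egrep 'pos|force:'; for i in 1 2 3 4; do python3 -m jog '.1 .3 0 0 0;.1 .3 0 0 0;.1 0 0 0 0' | egrep 'pos|force:' |head -2; done; python3 -c "
from h import *;print(r.get_obs()['torque'])"
```

```text
position: [543.2, 5.7, 33.9]
force: [-7.4, -6.6, 15.3]
gripper_force: 50.0
position: [548.7, 6.3, 34.0]
force: [-10.3, -7.1, 16.3]
position: [553.9, 6.6, 34.1]
force: [-13.5, -7.5, 19.6]
position: [559.4, 7.1, 34.2]
force: [-15.2, -6.9, 22.3]
position: [565.2, 7.7, 34.3]
force: [-16.2, -6.6, 24.3]
[-1.70642494  3.46651555 -0.11484077]
```

```bash
python3 -m jog '.1 0 0 -.2 0;.1 0 0 -.2 0;.1 0 0 0 0' | egrep 'pos|force:' |head -2;  for i in 1 2; do python3 -m jog '.1 .2 0 -.03 0;.1 .2 0 -.03 0;.1 0 0 0 0' | egrep 'pos|force:' |head -2; done
```

```text
position: [566.6, 7.9, 36.7]
force: [-3.8, -8.5, -2.2]
position: [569.6, 8.1, 36.9]
force: [-5.0, -9.5, -1.3]
position: [573.5, 8.5, 37.5]
force: [-6.2, -9.1, -2.2]
```

```bash
python3 -m jog '.1 0 0 .15 0;.1 0 0 .15 0;.1 0 0 0 0;.1 0 0 0 0' | egrep 'pos|force:' |head -2;  python3 -m jog '.1 0 0 .05 0;.1 0 0 0 0'| egrep 'pos|force:' |head -2; python3 - <<'E'
from h import *
a=get_image("side")[150:240,330:430];cv2.imwrite("pics/g5.png",cv2.resize(a,None,fx=6,fy=6,interpolation=2)[:,:,::-1])
E
```

```text
position: [574.9, 8.6, 35.3]
force: [-4.5, -9.1, 2.0]
position: [575.1, 8.6, 35.0]
force: [-5.1, -9.7, 2.6]
```

View pics/g5.png

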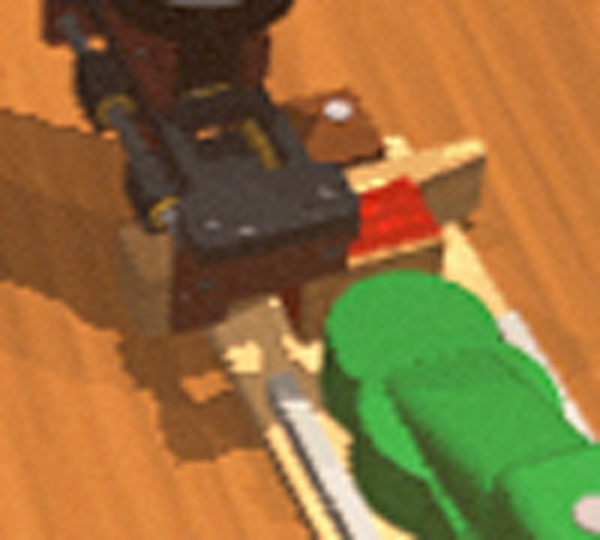

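```bash
python3 -m jog '.1 0 0 .08 0;.1 0 0 0 0'| egrep 'pos|force:' |head -2; for i in 1 2 3; do python3 -m jog '.1 .2 0 0 0;.1 .2 0 0 0;.1 0 0 0 0' | egrep 'pos|force:' |head -2; done
```

```text
position: [575.3, 8.6, 34.4]
force: [-4.6, -9.2, 5.1]
position: [576.6, 8.7, 34.4]
force: [-15.3, -8.6, 16.4]
position: [579.2, 8.9, 34.4]
force: [-18.7, -8.5, 22.9]
position: [581.9, 9.2, 34.4]
force: [-24.7, -8.5, 27.1]
```

```bash
python3 -m jog '.1 .1 0 -.12 0;.1 .1 0 -.12 0;.1 0 0 0 0'| egrep 'pos|force:' |head -2; for i in 1 2 3; do python3 -m jog '.1 .2 0 -.05 0;.1 .2 0 -.05 0;.1 0 0 0 0' | egrep 'pos|force:' |head -2; done
```

```text
position: [583.7, 9.4, 34.7]
force: [-16.8, -10.4, 1.5]
position: [586.3, 9.6, 35.1]
force: [-18.9, -10.4, 1.3]
position: [588.9, 9.9, 35.5]
force: [-22.2, -11.0, 0.8]
position: [591.5, 10.1, 35.9]
force: [-24.5, -11.4, -0.5]
```

```bash
python3 -m jog '.1 0 0 .2 0;.1 0 0 .2 0;.1 0 0 .1 0;.1 0 0 0 0'| egrep 'pos|force:' |head -2; python3 - <<'E'
from h import *
print(r.get_obs()['eef_rot'][:,2])
a=get_image("side")[140:240,330:460];b=get_image("top")[75:175,275:475]
A=cv2.resize(a,None,fx=6,fy=6,interpolation=2);cv2.imwrite("pics/g6.png",A[:,:,::-1])
cv2.imwrite("pics/t6.png",cv2.resize(b,None,fx=4,fy=4,interpolation=2)[:,:,::-1])
E
```

```text
position: [593.6, 10.3, 34.1]
force: [-30.1, -8.1, 26.2]
[-1.66623970e-02 -7.36760932e-04 -9.99860901e-01]
```

View pics/g6.png

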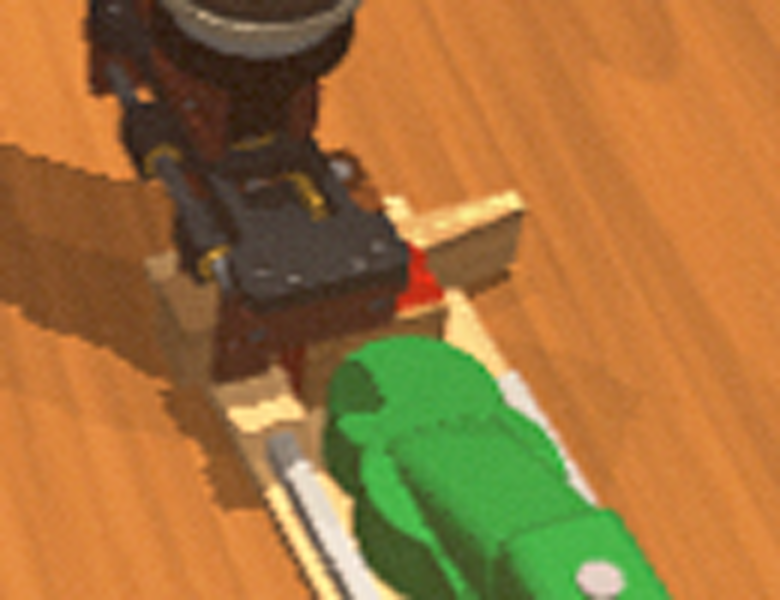

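```bash
python3 -m jog '.1 -.3 .2 -.1 0;.1 -.2 .1 -.1 0;.1 0 0 -.05 0;.1 0 0 0 0'| egrep 'pos|force:' |head -2
```

```text
position: [593.5, 10.3, 34.5]
force: [-5.9, -4.3, -14.6]
```

View pics/t6.png

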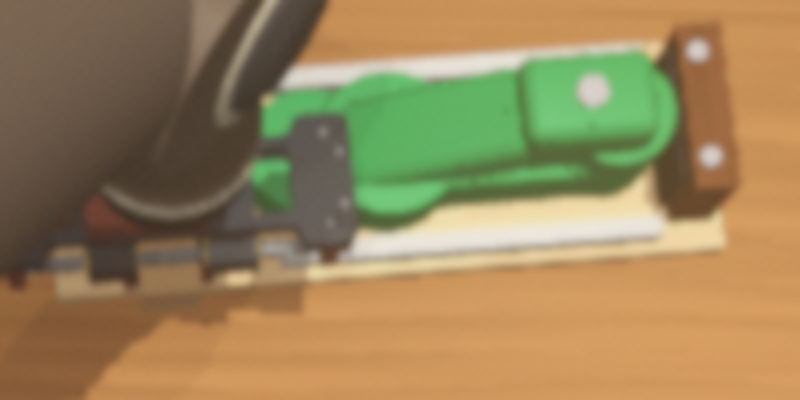

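The last has moved about 2.5 px (4 mm) to the stop, with its heel end at about (678,115) in the crop against the stop. The wedge stays put under an upward pull of 14 N. I'll unload the arm and release.

```bash
python3 -m jog '.1 0 0 .15 0;.1 0 0 .08 0;.1 0 0 0 0'| egrep 'pos|force:' |head -2;python3 -m jog '.6 0 0 0 0;.6 0 0 0 0;.6 0 0 0 0;.6 0 0 0 0;.6 0 0 0 0;.6 0 0 0 0'| egrep 'pos|force:|wid'
```

```text
position: [593.5, 10.2, 34.2]
force: [-14.7, -2.3, 7.5]
position: [598.0, 10.6, 35.1]
force: [-0.5, 0.5, 0.3]
width: 52.5
gripper_force: 0.0
```

```bash
python3 -m jog '.6 0 0 -2 0;.6 0 0 -4 0;.6 0 0 -6 0;.6 -6 0 -3 0;.6 -6 0 0 0;.6 -6 0 0 0;.6 0 -6 0 0;.6 0 -6 0 0;.6 0 -6 0 0;.6 0 0 0 0'| egrep 'time|pos|force:'; python3 - <<'E'
from h import *
a=get_image("side")[140:290,330:480];b=get_image("top")[75:165,275:475]
c=np.zeros((600,800,3),np.uint8);c[:300,:300]=cv2.resize(a,None,fx=2,fy=2,interpolation=2)
cv2.imwrite("pics/s7.png",get_image("side")[:,:,::-1]);cv2.imwrite("pics/top7.png",get_image("top")[:,:,::-1])
c=np.zeros((600,800,3),np.uint8)
c[:360,:800]=cv2.resize(b,None,fx=4,fy=4,interpolation=2)
c[360:,:400]=cv2.resize(a[20:80,15:115],None,fx=4,fy=4,interpolation=2);c[360:,400:]=cv2.resize(a[85:145,50:150],None,fx=4,fy=4,interpolation=2)
cv2.imwrite("pics/m7.png",c[:,:,::-1])
E
```

```text
time_s: 22.3
position: [404.0, 175.6, 183.7]
force: [0.4, -0.9, -0.3]
gripper_force: 0.0
```

View pics/m7.png

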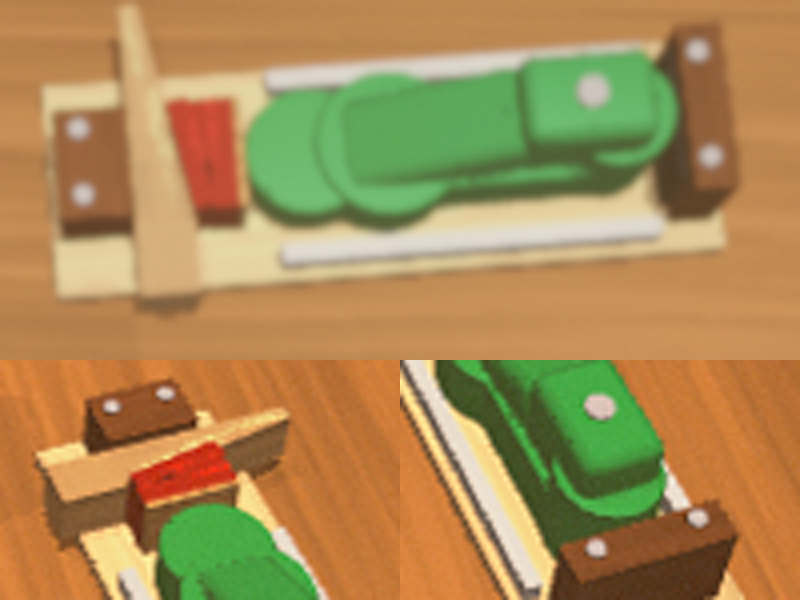

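```bash
python3 - <<'E'
from fit import *
w=fit([ft(120,8,80,16,34),ft(137,6,80,6,34),ft(133,288,-80,16,34),ft(201,287,-80,-15.6,34)],
 [(345+37/4,160+(453-360)/4,-80,16,34),(345+65/4,160+(500-360)/4,-80,-15.6,34),(345+290/4,160+(415-360)/4,80,6,34)],[650,10,.1,12])
F=np.array([654.6,-107.8]);y=.102;Ri=np.array([[np.cos(y),np.sin(y)],[-np.sin(y),np.cos(y)]])
print('wedge in frame',Ri@(w[:2]-F),(w[2]%(2*np.pi))-y)
for n,f0,f1,boxes in(("top","top0","top7",dict(jaw=(318,100,14,22),heel=(406,90,26,22),toe=(338,98,30,30),head=(288,102,18,28),stop=(441,80,18,40))),("side","side0","s7",dict(jaw=(377,178,26,16),heel=(418,222,24,26),toe=(385,195,22,24),stop=(425,265,36,20),head=(368,166,24,16)))):
    A=cv2.imread(f"pics/{f0}.png").astype(np.float32);B=cv2.imread(f"pics/{f1}.png").astype(np.float32)
    k=8
    for nm,(x,yy,ww,h) in boxes.items():
        T=cv2.resize(A[yy:yy+h,x:x+ww],None,fx=k,fy=k,interpolation=2);S=cv2.resize(B[yy-6:yy+h+6,x-6:x+ww+6],None,fx=k,fy=k,interpolation=2)
        m=cv2.matchTemplate(S,T,cv2.TM_CCOEFF_NORMED);_,v,_,l=cv2.minMaxLoc(m);d=np.array(l)/k-6
        z={'jaw':55,'heel':97,'toe':48,'head':54,'stop':72}[nm];c=np.array([x+ww/2,yy+h/2])
        print(n,nm,round(v,3),d,'frame mm',np.round(Ri@(onz(n,*(c+d),z)-onz(n,*c,z))[:2],1))
E
```

```text
[6.50215e+02 1.58700e+01 8.20000e-02 1.44140e+01] [[-0.4, -0.9], [0.1, -0.6], [1.0, 1.7], [-0.9, 1.0], [1.8, 1.9], [-0.8, -0.8], [0.3, -0.1]]
wedge in frame [  8.22998509 123.47357636] -0.019852590487214286
top jaw 0.978 [ 3.375 -0.25 ] frame mm [-0.  -7.1]
top heel 0.998 [ 2.125 -0.125] frame mm [-0.1 -4.3]
top toe 0.977 [ 1.875 -0.25 ] frame mm [ 0.2 -4. ]
top head 0.997 [0. 0.] frame mm [0. 0.]
top stop 0.957 [0.375 0.   ] frame mm [-0.1 -0.8]
side jaw 0.244 [-0.25 -2.75] frame mm [3.2 8.7]
side heel 0.99 [1.  1.5] frame mm [ 0.2 -4.3]
side toe 0.965 [0.875 1.375] frame mm [ 0.2 -4.6]
side stop 0.988 [0. 0.] frame mm [0. 0.]
side head 0.623 [-0.25  -0.375] frame mm [-0.1  1.4]
```

Jaw moved about 7 mm and the last 4.3 mm; the wedge sits at frame x ≈ 8, y ≈ 123.5. I'll check by touch, with shut fingertips, that its rear is down on the base.

```bash
python3 -m jog '0 4.15 4.59 0 0;0 4.15 4.59 0 0;0 4.15 4.59 0 0;0 4.15 4.59 0 0;0 0 0 5.4 0;0 0 0 5.4 0;0 0 0 0 0;0 0 0 0 0'| egrep 'time|pos|force:|wid'; for i in 1 2 ; do python3 -m jog '0 0 0 .3 0;0 0 0 .2 0;0 0 0 0 0' | egrep 'pos|force:' |head -2; done
```

```text
time_s: 23.5
position: [586.4, 7.5, 77.3]
force: [0.4, -0.1, 1.0]
width: 0.4
gripper_force: 0.0
position: [585.8, 9.4, 70.8]
force: [-0.4, -0.3, 0.2]
position: [585.4, 9.0, 65.0]
force: [-0.5, 0.6, 0.1]
```

```bash
for i in 1 2 3 4; do python3 -m jog '0 0 0 .1 0;0 0 0 .1 0;0 0 0 0 0' | egrep 'time|pos|force:' |head -3; done
```

```text
time_s: 24.62
position: [585.6, 9.0, 63.5]
force: [-0.5, -0.7, 3.2]
time_s: 25.0
position: [585.7, 8.9, 63.3]
force: [-8.1, 1.0, 24.0]
time_s: 25.38
position: [585.7, 8.9, 63.1]
force: [-14.9, 3.0, 44.1]
time_s: 25.75
position: [585.8, 8.9, 62.9]
force: [-23.1, 4.3, 65.2]
```

```bash
python3 -m jog '0 0 0 -.5 0;0 0 0 -1 0;0 0 0 -5 0;0 0 0 -6 0;0 -6 0 0 0;0 -6 0 0 0;0 -6 0 0 0;0 0 -6 0 0;0 0 -6 0 0;0 0 -6 0 0'| egrep 'time|pos|force:'; python3 - <<'E'
from h import *
B=get_image("top").astype(np.float32);A=cv2.imread("pics/top7.png")[:,:,::-1].astype(np.float32)
a=A[75:155,290:460];b=B[75:155,290:460];print(np.abs(a-b).mean(),np.abs(a-b).mean(2).max(), cv2.phaseCorrelate(cv2.cvtColor(A,6)[75:155,290:340].astype(np.float64),cv2.cvtColor(B,6)[75:155,290:340].astype(np.float64)))
E
```

```text
time_s: 27.0
position: [387.6, 171.8, 182.6]
force: [0.7, 0.6, 0.7]
gripper_force: 0.0
1.1767647 15.333333 ((-0.05343640289441254, -0.04918212271998357), 0.9600999911005414)
```

Nothing moved when I pressed, so the wedge is flat and stuck.

```bash
python3 -c "
from rig import r
print(r.hand_in())"
```

```text
the job is handed in; nothing more can be done
None
```

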